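Free the seized hold-down knob and take out the mould

ROBOT

A 6-joint arm with a two-finger parallel gripper is mounted at the origin on a cart in front of the work surface, level with it; the furniture and walls round the work are solid. World frame = base frame: x ahead of the robot, y to its left, z up, the work surface at z = 0. Lengths are in m, angles in degrees, forces in N, time in s.
With the tool pointing down it reaches from about 0.275 to 0.725 m from the base axis. Payload 5.6 kg.
Tool frame: the origin (TCP) lies midway between the tips of the shut fingers; the grasp point (between the pads) lies 19 mm behind it; z points along the fingers, y is the line along which they close (so a half turn about z gives the same grasp; the last joint's range is limited). The gripper opens to 85 mm and grips with 20 to 120 N. Pads are 22 mm wide; open, the fingers measure 114 mm over their backs; the gripper's body (76 mm by 85 mm) begins 54 mm behind the grasp point. The pads swing forward as they close: fully open they stand 13 mm farther back than shut.
Start: joints at [-56.631, 14.616, 6.199, 0, -81.583, -16.306], TCP at [0.161, -0.526, 0.231] pointing down, gripper open.
Joint ranges: [-168.99, 168.99], [-69.2, 112.95], [-62.41, 85.93], [-164.36, 98.24], [-168.68, -3.75], [-174.98, 174.98]. Speed limits (degrees/s): [147.25, 147.25, 180, 180, 180, 180].

INTERFACE

Orientations are given as [roll, pitch, yaw] about the fixed x, y, z axes, in that order (R = Rz(yaw) Ry(pitch) Rx(roll)).
In Python, from rig import read_state, capture, sign_off gives the robot as it stands.
- The arm moves only by the tool jog_arm, never from a script. Its argument "moves" is a list that holds one entry, the list of rows, each a list of 4 numbers: the shift along the tool's x, y, z in m, then the turn about the tool's z in degrees. In form: [[[x, y, z, spin], ...]]. A call has 1 to 12 rows; each row is the pose to reach, as a shift and turn from the pose commanded when the call began, along the tool's axes at that moment; what a row does not reach only later rows make up. A row lasts 1/12 s, in which the tool goes at most 41.7 mm and 7.16 degrees, less where a joint would pass 70% of its speed; a pose out of reach is approached as far as the arm can. A call with a gripper value outside its range is refused whole. "claw" is the closure in counts, from 0 (fully open) to 255 (shut), set as the call begins (left out, the last holds). The fingers move at their own pace and stop on an object; the grip force is fixed at half the most. Time passes only in rows, so rows that repeat a pose let the fingers close. It gives the time, the measured TCP pose, the force, the opening and the grip force at its end, in the units of the state.
- read_state(): the state, without advancing time (a new reading comes with each control period).
- capture(name): name is "scene" or "side" or "wrist"; returns a dict with "color" (400x640x3 uint8, red, green, blue), "K" (3x3 intrinsics, pixels), "eye" and "orientation" of the camera in the world; the wrist camera has in their place "hand_eye" (4x4, takes a point from camera to tool coordinates, whose origin is the TCP and whose axes are the flange's). Camera axes: x right, y down, z forward; pixel columns grow to the right and rows downward; lengths in m; the calibration is good to about 2 mm. A picture is of the moment at which its call begins: read the wrist's pose just before it. There is no depth.
- sign_off(): hands the job in; it is judged then, once.
The state is a dict: "time": time; "joint_pos": joint angles; "qd": joint speeds; "tau": joint torques, N m; "ee_pos": TCP position; "eef_rot": TCP orientation; "wrist_force": force on the tool from outside, world axes, zero at the start; "moment": the same for the moment, N m; "finger_gap": finger opening in m; "gripper_force": force on a finger pad.
Only numpy, scipy, OpenCV 4.12 (cv2) and the standard library are available. Lean on these libraries where they do the work, as an engineer would, in place of code of your own. Each camera call takes 0.05 s, during which the arm holds its last target. There are 200 camera calls.

TASK

The red knob that holds the wooden mould down in its jig has seized with dried sugar: rock it back and forth in small arcs until it breaks free, then turn it on anticlockwise to its open stop so that the metal paddle stands clear of the mould. Then lift the mould out and set it down, carved face up, lengthwise along the middle of the nearer black plate (not the one at the far edge of the table), without dropping it, and leave the knob open. Do not disturb the tin of cutters, the pink dough or the steel jigger.

Things in the scene. Friction and masses are not known exactly. Their poses are not given: they have to be found in the camera images.
- knob (a joint): Angle of the red knob, rad, + anticlockwise from above; 0 paddle on mould, 1.5 open stop. Starts near 0, seized between hard stops at -0.2 and +0.2; force does not help. Each turn to beyond 0.15 on alternate sides, kept there 0.3 s, loosens it; 3 to 5 such half-swings (the first needed may be to either side) free it, the last to +; then it turns on past +0.2 with light friction and stays put.
- knob_grip (a point): Grip point on the knob's vertical turning axis, 95 mm above the table. The knob is an upright red bar 66 mm long and 14 mm thick, centred on the axis, free to grip from 72 to 108 mm above the table. Site y runs along the bar, x across its thickness, z up; the point turns with the knob.
- jig: Fixed plywood board 110 x 260 x 12 mm on the table, with bearers under the mould and low stops (34 mm above the table) at its ends and beside its ends; the middle 110 mm of the mould's sides is free for fingers down to the board. Origin at table level; y along the board: mould centre at y = -45 mm, knob axis at +80 mm; z up.
- mould_centre (a point): Centre of the loose carved wooden press mould, 58 x 160 x 26 mm (x, y, z), about 0.11 kg, carved face up (+z). In the jig its centre is 37 mm above the table and its length (y) lies along the jig's y. Grip it across its 58 mm width.
- plate_top (a point): Middle of the upper face of the fixed flat black plate nearer the robot (not the one at the far edge of the table), 198 x 94 mm (x, y), face 7 mm above the table with a thin clear rim drawn up to 11 mm; x runs along its length, z up. The mould on it has its centre 20 mm above the table.
- cutter_tin: Round tin full of small cutters, 122 mm across, 25 mm high, loose; origin at its underside. Bystander.
- dough_pink: Pink lump in film, about 65 x 67 x 38 mm, loose; origin at its underside. Bystander.
- jigger: Double-ended steel jigger, 44 mm across, 108 mm tall, standing loose; origin at its underside. Bystander.
- paddle_tip (a point): Tip of the aluminium paddle fixed under the knob, 77 mm from the axis on the -y side of knob_grip; 22 mm wide, 54 to 62 mm above the table. At knob angle 0 it covers the last 32 mm of the mould, 4 mm above it; from about 1.1 rad on it is clear of the mould.
Things that resemble listed ones, but are neither listed nor needed, are in the scene too. Of the things that look like the part that bears mould_centre, the largest one is meant. There is more than one size of the part that bears plate_top; the job needs the largest.

How it is judged (in metres and radians):
On the way, in this order (a step that is already met when the one before it is completed fails the run):
1. the knob is broken free and turned open, the mould still in the jig (value of joint knob above 1.1 rad and height (world z) of mould_centre below 0.05 m), for 0.2 s.
2. the mould is lifted out of the jig (height (world z) of mould_centre above 0.07 m), for 0.1 s.
At the end, for the whole second after the job is handed in: The mould lies at rest flat on the black plate, carved face up, its centre within 22 mm along and 16 mm across of the plate's middle, its length within 0.17 rad (10 degrees) of the plate's length; the knob stays open (beyond 1.1 rad) (x of mould_centre in the frame of plate_top between -0.022 and 0.022 m and y of mould_centre in the frame of plate_top between -0.016 and 0.016 m and z of mould_centre in the frame of plate_top below 0.018 m and angle between the y axis of mould_centre and the x axis of plate_top, either way round below 0.17 rad and angle between mould_centre's own z axis and vertical below 0.08 rad and value of joint knob above 1.1 rad and velocity of joint knob below 0.1 rad/s and linear speed of mould below 0.02 m/s); the robot touches nothing.
It fails at once if the mould is let go in mid-air (more than about 40 mm above where it rests) (contact force between the fingers and mould below 0.05 N and height (world z) of mould_centre above 0.062 m).
It fails at once if the cutter tin is moved more than 25 mm or knocked over (distance of cutter_tin from where it was at the start of the episode above 0.025 m or angle between cutter_tin's own z axis and vertical above 0.35 rad).
It fails at once if the pink dough is moved more than 25 mm or knocked over (distance of dough_pink from where it was at the start of the episode above 0.025 m or angle between dough_pink's own z axis and vertical above 0.35 rad).
It fails at once if the jigger is moved more than 25 mm or knocked over (distance of jigger from where it was at the start of the episode above 0.025 m or angle between jigger's own z axis and vertical above 0.35 rad).
It also fails if it takes over 61 s, if anything falls off the work surface, if the arm or the gripper's body presses on something with over 40 N, if the wrist force passes 120 N, or if a joint passes its speed limit or range.

## Working session

There is one attempt and no reset: what is moved stays moved. The work goes in short steps, Python scripts to look and compute and a tool call to move; the robot and the scene stay as the last step left them, time stands still between calls to the robot, and variables do not carry over. Pictures are saved under pics/ and viewed, at most 10 in all, crops included, and the job is handed in when it is done.

Besides the shell and the picture viewer there is one more tool, called as a command line: name --argument value ..., lists and objects as JSON in quotes. jog_arm: Moves the arm, as the interface text tells. Its arguments: {"type":"object","properties":{"moves":{"type":"array"},"claw":{"type":"number"}},"required":["moves"]}

```bash
mkdir -p pics; ls
python3 - <<'E'
from rig import *
import cv2, json, numpy as np
print(read_state())
for n in("scene","side"):
    c=capture(n); cv2.imwrite(f"pics/{n}0.png",c["color"][...,::-1]); print(n,c["K"],c["eye"],c["orientation"])
    np.savez(f"{n}0.npz",**c)
E
```

```text
pics
{'time': 0.0, 'joint_pos': array([-5.66315810e+01,  1.46511180e+01,  6.13105952e+00, -2.61629137e-02,
       -8.15858294e+01, -1.63067659e+01]), 'qd': array([-0.00765496,  0.03582418,  0.03706855, -0.04137211, -0.05430373,
        0.053474  ]), 'tau': array([-1.27486968e-03, -3.86626160e+01,  2.37943089e+01,  5.36525220e+00,
       -6.07432201e-03, -5.64501295e-05]), 'ee_pos': array([ 0.16126963, -0.52529123,  0.23041901]), 'eef_rot': array([ 1.79891106e+02, -4.89812532e-03, -1.62942194e+02]), 'wrist_force': array([ 0.61663876, -0.43987586,  0.11384751]), 'moment': array([-0.03661133,  0.02013893, -0.0139665 ]), 'gripper_force': 0.0, 'finger_gap': 0.08534188334601969}
scene [[378.36878989   0.         317.46347377]
 [  0.         378.36878989 200.37654661]
 [  0.           0.           1.        ]] [-0.12946101  0.71828259  0.602059  ] [-116.08171363   -0.4443869  -138.46667053]
side [[395.39510821   0.         313.03769859]
 [  0.         395.39510821 201.75511367]
 [  0.           0.           1.        ]] [0.48946298 0.85390097 0.57748515] [-118.45235859   -0.46216722 -175.18383998]
```

View pics/scene0.png

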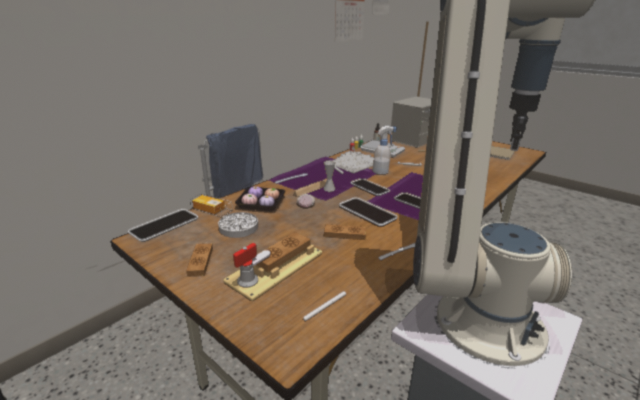

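View pics/side0.png

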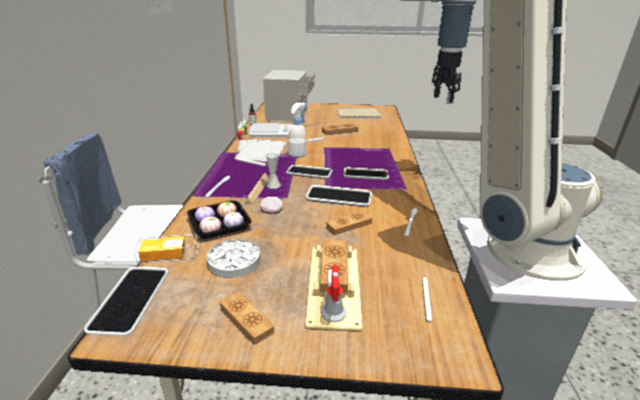

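The scene view shows the jig at about (275,268), the red knob at (246,255) and the near plate at (367,211). The side view shows the jig at (335,288), the knob at (335,283), the near plate at (338,195), the tin at (233,259), the dough at (272,205) and the jigger at (273,170).

```bash
cat > h.py <<'E'
import numpy as np, cv2
from scipy.spatial.transform import Rotation as R
def cam(c):
    return np.array(c["K"]),np.array(c["eye"]),R.from_euler("xyz",c["orientation"],degrees=True).as_matrix()
def wcam(c,s):
    T=np.eye(4);T[:3,:3]=R.from_euler("xyz",s["eef_rot"],degrees=True).as_matrix();T[:3,3]=s["ee_pos"]
    T=T@np.array(c["hand_eye"]); return np.array(c["K"]),T[:3,3],T[:3,:3]
def cast(k,px,z):
    K,e,Rm=k; px=np.atleast_2d(px).astype(float)
    d=(Rm@np.linalg.inv(K)@np.c_[px,np.ones(len(px))].T).T
    return (e+d*((z-e[2])/d[:,2])[:,None])[:,:2]
def proj(k,p):
    K,e,Rm=k; q=K@Rm.T@(np.array(p)-e); return q[:2]/q[2]
def mask(img,lo,hi,roi):
    h=cv2.cvtColor(img,cv2.COLOR_RGB2HSV); m=cv2.inRange(h,lo,hi); o=np.zeros_like(m)
    x0,y0,x1,y1=roi; o[y0:y1,x0:x1]=m[y0:y1,x0:x1]; return o
def rect(k,m,z):
    cs=cv2.findContours(m,cv2.RETR_EXTERNAL,cv2.CHAIN_APPROX_NONE)[0]
    c=max(cs,key=cv2.contourArea)[:,0]; w=cast(k,c,z)
    r=cv2.minAreaRect((w*1000).astype(np.float32)); 
    b=cv2.boxPoints(r); e=[b[1]-b[0],b[2]-b[1]]; l=max(e,key=np.linalg.norm)
    return np.round(r[0],1),np.round(sorted(r[1]),1),round(float(np.degrees(np.arctan2(l[1],l[0])))%180,1)
E
python3 - <<'E'
from h import *
roi={"scene":dict(jig=(215,215,330,300),red=(225,235,265,275),plate=(330,190,405,230),pur=0),
"side":dict(jig=(300,235,368,332),red=(318,255,352,305),plate=(298,182,378,208))}
for n in("scene","side"):
    c=dict(np.load(n+"0.npz")); k=cam(c); im=c["color"]
    mj=mask(im,(18,50,120),(35,190,255),roi[n]["jig"])
    print(n,"jig",rect(k,mj,.012))
    mr=mask(im,(0,150,60),(6,255,255),roi[n]["red"])|mask(im,(174,150,60),(180,255,255),roi[n]["red"])
    print("red",rect(k,mr,.09), "bbox",cv2.boundingRect(mr))
    mp=mask(im,(0,0,0),(180,255,60),roi[n]["plate"])
    print("plate",rect(k,mp,.007))
    print([im[v,u] for u,v in ((275,275),(340,300),(367,211),(338,195))])
c=dict(np.load("side0.npz"));k=cam(c)
print("corners",cast(k,[(306,327),(362,327)],.012), "tin",cast(k,[(233,252)],.025),"dough",cast(k,[(272,205)],.019),"jigger",cast(k,[(274,187)],0),"othermould",cast(k,[(349,221)],.02))
E
```

```text
scene jig (array([492.9, 173.9]), array([116.9, 266.4]), 91.1)
red (array([497.7, 268. ]), array([51.8, 93.4]), 140.0) bbox (233, 243, 23, 24)
plate (array([ 498.7, -253.2]), array([ 67.8, 174.1]), 173.2)
[array([121,  99,  69], dtype=uint8), array([144, 106,  70], dtype=uint8), array([43, 36, 33], dtype=uint8), array([115,  89,  76], dtype=uint8)]
side jig (array([497.1, 173. ]), array([113.6, 282.2]), 91.8)
red (array([493.7, 284.8]), array([27.6, 66.8]), 93.0) bbox (327, 265, 16, 36)
plate (array([ 497. , -251.5]), array([ 60.8, 180.2]), 172.7)
[array([203, 175, 147], dtype=uint8), array([148, 156, 155], dtype=uint8), array([222, 166, 104], dtype=uint8), array([42, 45, 48], dtype=uint8)]
corners [[0.54399729 0.31110819]
 [0.43822473 0.30136669]] tin [[0.73837653 0.10523755]] dough [[ 0.68891996 -0.14190838]] jigger [[ 0.71053418 -0.29721921]] othermould [[ 0.4648062  -0.07187726]]
```

Next I'll move high over the plate and then the jig, measuring each from the wrist camera.

```bash
cat >> h.py <<'E'
def go(s,xyz,yaw):
    Rm=R.from_euler("xyz",s["eef_rot"],degrees=True).as_matrix()
    d=Rm.T@(np.array(xyz)-s["ee_pos"]); sp=-((yaw-s["eef_rot"][2]+180)%360-180)
    print("shift",np.round(d,4),"spin",round(sp,1),"rows>=",int(np.ceil(max(np.linalg.norm(d)/.0417,abs(sp)/7.16))))
E
python3 -c "
from h import *;from rig import *
s=read_state(); go(s,(.45,-.25,.33),-90); go(s,(.45,.17,.33),-90)"
```

```text
shift [-0.3568  0.1787 -0.0992] spin -72.9 rows>= 11
shift [-0.48    0.5802 -0.0986] spin -72.9 rows>= 19
```

jog_arm --moves '[[[-0.03, 0.015, -0.01, -6.6], [-0.06, 0.03, -0.02, -13.2], [-0.09, 0.045, -0.03, -19.8], [-0.12, 0.06, -0.04, -26.4], [-0.15, 0.075, -0.045, -33], [-0.18, 0.09, -0.05, -39.6], [-0.21, 0.105, -0.06, -46.2], [-0.24, 0.12, -0.07, -52.8], [-0.27, 0.135, -0.08, -59.4], [-0.3, 0.15, -0.09, -66], [-0.33, 0.165, -0.095, -72.9], [-0.357, 0.179, -0.099, -72.9]]]'

```text
time: 1.1
ee_pos: [0.4514, -0.2483, 0.3307]
eef_rot: [-180.0, 0.0, -89.6]
wrist_force: [1.0, -1.6, 0.2]
finger_gap: 0.0854
gripper_force: 0.0
```

Run:
```python
from h import *;from rig import *
s=read_state(); print(s["time"],s["ee_pos"],s["eef_rot"],s["joint_pos"]); c=capture("wrist"); cv2.imwrite("pics/w1.png",c["color"][...,::-1])
print(c["K"],c["hand_eye"]); k=wcam(c,s); print(proj(k,(.498,-.252,.007)))
m=mask(c["color"],(0,0,0),(180,255,70),(0,0,640,400))
for ct in cv2.findContours(m,cv2.RETR_EXTERNAL,cv2.CHAIN_APPROX_NONE)[0]:
    if cv2.contourArea(ct)>1500:
        o=np.zeros_like(m);cv2.drawContours(o,[ct],-1,255,-1);print(cv2.boundingRect(ct),rect(k,o,.007))
```

```text
1.1 [ 0.45137705 -0.24828035  0.33065326] [-1.79975558e+02  7.71642960e-03 -8.96361998e+01] [-1.13817309e+01  1.01584773e+01  1.47449851e+01 -1.25703518e-02
 -9.45641479e+01  1.17445267e+01]
[[345.03826962   0.         322.48545428]
 [  0.         345.03826962 201.38190366]
 [  0.           0.           1.        ]] [[ 1.35185961e-04 -9.46677633e-01 -3.22182309e-01  8.26132517e-02]
 [ 9.99999991e-01  1.35824654e-04  2.04970843e-05 -6.97519210e-04]
 [ 2.43561693e-05 -3.22182309e-01  9.46677643e-01 -1.42819858e-01]
 [ 0.00000000e+00  0.00000000e+00  0.00000000e+00  1.00000000e+00]]
[288.66923916 145.26809044]
(240, 381, 165, 19) (array([450.3, 177.8]), array([ 41., 291.]), 0.4)
(20, 269, 212, 131) (array([795.7,  70.1]), array([261.1, 382.8]), 0.4)
(5, 218, 133, 112) (array([834.8, -48.1]), array([154.1, 159.2]), 31.5)
(219, 110, 142, 76) (array([ 498.6, -246.4]), array([ 82.2, 187.5]), 172.8)
(414, 0, 226, 400) (array([ 113.5, -113.9]), array([375.6, 635.1]), 92.7)
(299, 0, 122, 35) (array([ 409.3, -407.5]), array([ 36.7, 144.8]), 0.4)
(133, 0, 122, 43) (array([ 608.3, -401.7]), array([ 45.7, 147. ]), 0.4)
```

View pics/w1.png

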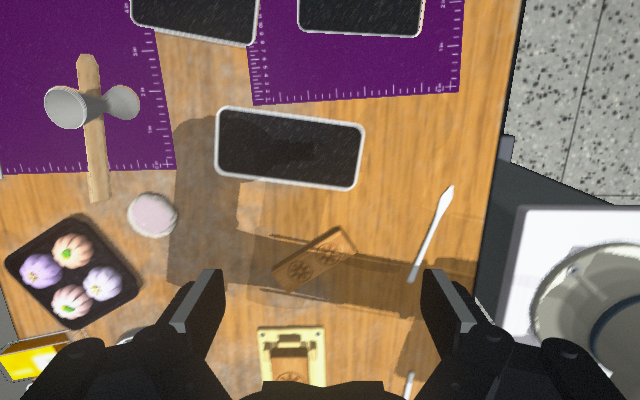

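The wrist view shows the near plate at (290,147), the jigger at (75,105), the dough at (152,213), and the jig's end at (290,350). Next I'll look over the jig.

jog_arm --moves '[[[-0.039, -0.004, 0, -0.4], [-0.078, -0.008, 0, 0], [-0.117, -0.012, 0, 0], [-0.156, -0.016, 0, 0], [-0.195, -0.02, 0, 0], [-0.234, -0.025, 0, 0], [-0.273, -0.03, 0, 0], [-0.312, -0.03, 0, 0], [-0.35, -0.03, 0, 0], [-0.35, -0.03, 0, 0], [-0.35, -0.03, 0, 0]]]'

```text
time: 2.07
ee_pos: [0.48, 0.1018, 0.3294]
eef_rot: [179.9, -0.0, -89.8]
wrist_force: [-0.3, -0.1, 0.5]
finger_gap: 0.0856
gripper_force: 0.0
```

Run:
```python
from h import *;from rig import *
s=read_state(); print(s["time"],s["ee_pos"],s["eef_rot"],np.abs(s["qd"]).max()); c=capture("wrist"); cv2.imwrite("pics/w2.png",c["color"][...,::-1])
np.savez("w2.npz",**c,ee_pos=s["ee_pos"],eef_rot=s["eef_rot"])
k=wcam(c,s);im=c["color"]; A=(0,0,640,300)
mr=mask(im,(0,150,60),(6,255,255),A)|mask(im,(174,150,60),(180,255,255),A)
mj=mask(im,(18,50,120),(35,190,255),A)
print("jig",cv2.boundingRect(mj),rect(k,mj,.012)); print("red",cv2.boundingRect(mr),rect(k,mr,.108))
```

```text
2.0667 [0.48002479 0.1018348  0.32943505] [ 1.79901518e+02 -3.47091976e-02 -8.98388735e+01] 2.8083007929632737
jig (0, 0, 543, 299) (array([497.5, 172.4]), array([109.7, 259.4]), 91.6)
red (301, 262, 22, 38) (array([493.2, 244.6]), array([25.5, 51.3]), 90.1)
```

View pics/w2.png

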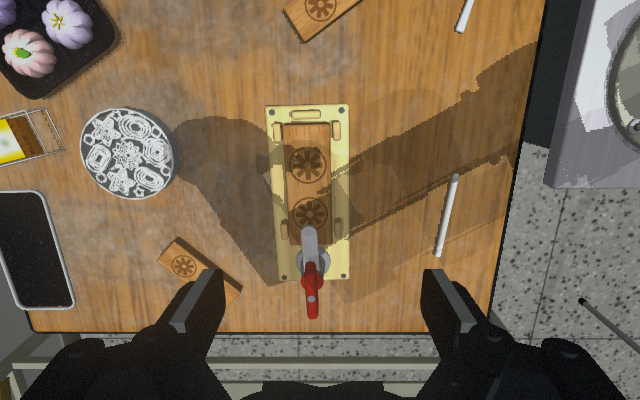

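The wrist view shows the jig at (308,193), the knob bar from (310,262) to (313,318), and the tin at (127,153). The jig measures 110x259 mm, which matches its stated size. The knob axis is therefore near (0.495, 0.252), with the jig's y axis at 91.6 degrees.

jog_arm --moves '[[[-0.038, -0.004, 0.01, -1.4], [-0.076, -0.008, 0.03, -1.4], [-0.113, -0.012, 0.05, -1.4], [-0.15, -0.0157, 0.08, -1.4], [-0.1506, -0.0157, 0.115, -1.4], [-0.1506, -0.0157, 0.15, -1.4], [-0.1506, -0.0157, 0.175, -1.4], [-0.1506, -0.0157, 0.175, -1.4], [-0.1506, -0.0157, 0.175, -1.4]]]'

```text
time: 2.87
ee_pos: [0.4963, 0.249, 0.1551]
eef_rot: [179.9, -0.1, -88.7]
wrist_force: [0.2, -0.0, 1.7]
finger_gap: 0.0853
gripper_force: 0.0
```

Run:
```python
from h import *;from rig import *
s=read_state(); print(s["time"],s["ee_pos"],s["eef_rot"],np.abs(s["qd"]).max()); c=capture("wrist"); cv2.imwrite("pics/w3.png",c["color"][...,::-1])
k=wcam(c,s);im=c["color"]; A=(0,0,640,400)
mr=mask(im,(0,150,60),(6,255,255),A)|mask(im,(174,150,60),(180,255,255),A)
print("red",cv2.boundingRect(mr),rect(k,mr,.108)); ys=np.where(mr.any(1))[0]
for y in range(ys[0],ys[-1],8):
    x=np.where(mr[y])[0]; print(y,x.min(),x.max(),cast(k,[(x.min(),y),(x.max(),y)],.108).mean(0))
print("axis proj",proj(k,(.4953,.2524,.108)))
go(s,(.4953,.2524,.078),-88.4)
```

```text
2.8667 [0.49634944 0.24900987 0.15506436] [ 1.79921102e+02 -1.26760059e-01 -8.87200330e+01] 4.337653155550983
red (305, 195, 42, 108) (array([495. , 263.2]), array([24.7, 72.4]), 90.4)
195 320 327 [0.49688929 0.227032  ]
203 315 333 [0.49648359 0.23191145]
211 314 334 [0.49636501 0.23687456]
219 313 338 [0.49535716 0.24189731]
227 306 344 [0.4955253  0.24702697]
235 305 346 [0.49509541 0.25222657]
243 307 344 [0.49496187 0.25751774]
251 315 336 [0.49482655 0.26289605]
259 315 337 [0.49438028 0.26835695]
267 316 337 [0.4939266  0.27390931]
275 316 337 [0.49377848 0.27956223]
283 317 337 [0.49331194 0.28530458]
291 317 337 [0.493156   0.29115245]
299 319 336 [0.49267604 0.29709471]
axis proj [325.15444437 235.25733497]
shift [-0.0036  0.0009  0.0771] spin -0.3 rows>= 2
```

View pics/w3.png

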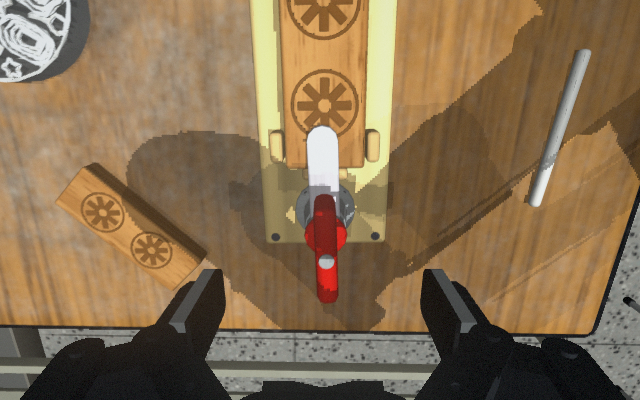

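The wrist view shows the red bar from (323,195) to (327,303), with a light dot at (326,262) and a red disc at (326,237). I need to settle the axis y, so I'll cast each at its own height.

Run:
```python
from h import *;from rig import *
s=read_state(); print(s["ee_pos"],s["eef_rot"]);c=capture("wrist");k=wcam(c,s)
im=c["color"];A=(0,0,640,400)
mr=mask(im,(0,150,60),(6,255,255),A)|mask(im,(174,150,60),(180,255,255),A); print(cv2.boundingRect(mr))
mj=mask(im,(18,50,120),(35,190,255),(250,200,400,270));print("jig end",cv2.boundingRect(mj),cast(k,[(266,243),(387,240)],.012))
for px in[(323,195),(326,237),(326,262),(327,303)]:
    print(px,[(z,np.round(cast(k,[px],z)[0],4)) for z in(.06,.072,.09,.108)])
for z in(.072,.108):
  for y in(.2194,.2524,.2854): print(z,y,proj(k,(.4953,y,z)))
for n,u,v in(("scene",0,0),("side",0,0)):
    c=dict(np.load(n+"0.npz"));kk=cam(c);a=[proj(kk,(.4953,y,z)).round(1) for y in(.2194,.2854) for z in(.072,.108)];print(n,a)
```

```text
[0.49739573 0.24990661 0.15699028] [-1.79881068e+02  1.21718336e-02 -8.87033519e+01]
(307, 192, 42, 108)
jig end (250, 200, 150, 70) [[0.5490358  0.30690585]
 [0.4381394  0.3012417 ]]
(323, 195) [(0.06, array([0.4981, 0.244 ])), (0.072, array([0.4981, 0.2402])), (0.09, array([0.4983, 0.2344])), (0.108, array([0.4984, 0.2287]))]
(326, 237) [(0.06, array([0.495 , 0.2775])), (0.072, array([0.4952, 0.272 ])), (0.09, array([0.4956, 0.2637])), (0.108, array([0.4959, 0.2554]))]
(326, 262) [(0.06, array([0.4944, 0.2989])), (0.072, array([0.4947, 0.2923])), (0.09, array([0.4951, 0.2824])), (0.108, array([0.4955, 0.2725]))]
(327, 303) [(0.06, array([0.4926, 0.3364])), (0.072, array([0.493, 0.328])), (0.09, array([0.4935, 0.3153])), (0.108, array([0.494 , 0.3026]))]
0.072 0.2194 [327.92504062 165.73230271]
0.072 0.2524 [326.6207734  211.61882094]
0.072 0.2854 [325.42586712 253.65782005]
0.108 0.2194 [328.72804565 179.79436408]
0.108 0.2524 [327.17026068 232.44663883]
0.108 0.2854 [325.76335862 279.99915433]
scene [array([260.7, 252.2]), array([259.9, 239.9]), array([239.4, 263.8]), array([238.1, 251.1])]
side [array([334.5, 272.8]), array([335.2, 258.3]), array([333.3, 295.1]), array([333.9, 280. ])]
```

Run:
```python
import cv2,numpy as np
a=cv2.imread("pics/w3.png")[110:320,240:400]; b=cv2.imread("pics/side0.png")[245:335,300:370]; c=cv2.imread("pics/scene0.png")[230:305,215:275]
f=lambda i,s:cv2.resize(i,None,fx=s,fy=s,interpolation=cv2.INTER_CUBIC)
a,b,c=f(a,2.5),f(b,4),f(c,3); H=max(x.shape[0] for x in(a,b,c))
o=np.hstack([cv2.copyMakeBorder(x,0,H-x.shape[0],0,0,0) for x in(a,b,c)]); print(o.shape,a.shape,b.shape); cv2.imwrite("pics/comp.png",o)
```

```text
(525, 860, 3) (525, 400, 3) (360, 280, 3)
```

View pics/comp.png

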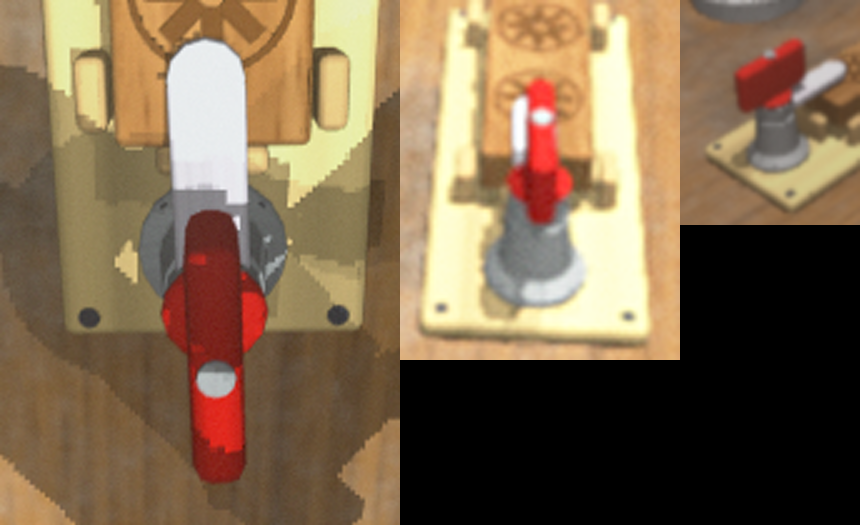

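The crops show the light dot at the top centre of the knob: wrist (326,262), side (335.7,273.8), scene (245,247.3). I'll triangulate the dot and the base disc.

```bash
cat >> h.py <<'E'
def tri(ks,pxs):
    A=np.zeros((3,3));b=np.zeros(3)
    for (K,e,Rm),p in zip(ks,pxs):
        d=Rm@np.linalg.inv(K)@np.array([*p,1.]);d/=np.linalg.norm(d);P=np.eye(3)-np.outer(d,d);A+=P;b+=P@e
    x=np.linalg.solve(A,b);return x.round(4),[ (proj(k,x)-p).round(1) for k,p in zip(ks,pxs)]
E
python3 - <<'E'
from h import *
a,b=[cam(dict(np.load(n+"0.npz"))) for n in("scene","side")]
w2=dict(np.load("w2.npz"));k2=wcam(w2,w2)
from rig import *
s=dict(ee_pos=[.49634944,.24900987,.15506436],eef_rot=[179.92,-.127,-88.72])
c=capture("wrist");k3=wcam(c,s)
print("dot scene+side",tri([a,b],[(245,247.3),(335.7,273.8)]))
print("dot all",tri([a,b,k3],[(245,247.3),(335.7,273.8),(326,262)]))
print("dot side+w3",tri([b,k3],[(335.7,273.8),(326,262)]))
print("base side+w3 z~.03",cast(b,[(333.7,313.7)],.03),cast(k3,[(326,208)],.03))
# board holes (near end) side/w3
for ps,pw in(((310.2,322),(275.6,237)),((357,324),(375,236))):
    print("hole",tri([b,k3],[ps,pw]),cast(b,[ps],.012),cast(k3,[pw],.012))
print("mould end top w3",cast(k3,[(286,167),(364,167)],.05))
print("board end w3",cast(k3,[(268,242),(385,242)],.012))
E
```

```text
dot scene+side (array([0.4928, 0.2675, 0.1096]), [array([-0.2,  0.5]), array([-0.1, -0.6])])
dot all (array([0.4932, 0.2684, 0.1102]), [array([-0.6,  0.3]), array([-0.3, -0.6]), array([ 1.9, -1.2])])
dot side+w3 (array([0.4935, 0.2695, 0.1097]), [array([-0.5, -0. ]), array([1.4, 0. ])])
base side+w3 z~.03 [[0.49293069 0.29004959]] [[0.49365914 0.26297985]]
hole (array([0.5377, 0.2981, 0.0125]), [array([-0.3, -0. ]), array([0.6, 0. ])]) [[0.53722462 0.29769665]] [[0.53825579 0.29836821]]
hole (array([0.448 , 0.2952, 0.0125]), [array([-0.2,  0. ]), array([0.4, 0. ])]) [[0.44757902 0.29459139]] [[0.4482154  0.29540984]]
mould end top w3 [[0.52424232 0.22448107]
 [0.46699127 0.2232124 ]]
board end w3 [[0.54528211 0.30350542]
 [0.43867393 0.30117876]]
```

All views agree that the knob axis is at (0.4935, 0.2687), with the mould end consistent with it at y≈0.224. I'll shift over and descend.

jog_arm --moves '[[[-0.019, 0.0035, 0, -0.8], [-0.019, 0.0035, 0, -0.8], [-0.019, 0.0035, 0.02, -0.8], [-0.019, 0.0035, 0.045, -0.8], [-0.019, 0.0035, 0.07, -0.8], [-0.019, 0.0035, 0.079, -0.8], [-0.019, 0.0035, 0.079, -0.8], [-0.019, 0.0035, 0.079, -0.8], [-0.019, 0.0035, 0.079, -0.8]]]'

```text
time: 3.77
ee_pos: [0.4936, 0.2704, 0.0785]
eef_rot: [-179.8, 0.1, -87.8]
wrist_force: [-0.4, 0.6, 0.5]
finger_gap: 0.0856
gripper_force: 0.0
```

Run:
```python
from h import *;from rig import *
s=read_state(); print(s["ee_pos"],s["eef_rot"],s["joint_pos"]); go(s,(.4935,.2687,.078),-87.9)
c=capture("wrist");k=wcam(c,s);im=c["color"]
mr=mask(im,(0,150,60),(6,255,255),(200,0,440,400))|mask(im,(174,150,60),(180,255,255),(200,0,440,400))
for y in range(0,400,20):
    x=np.where(mr[y])[0]
    if len(x)>3: print(y,x.min(),x.max(),cast(k,[((x.min()+x.max())/2,y)],.108))
```

```text
[0.49358777 0.27035216 0.07852696] [-1.79813409e+02  1.10345688e-01 -8.78197505e+01] [ 4.46641259e+01  2.12207485e+01 -7.57959329e+00  5.10502452e-02
 -6.09875378e+01 -4.25087328e+01]
shift [0.0016 0.0002 0.0005] spin 0.1 rows>= 1
220 306 337 [[0.49596112 0.23322252]]
240 300 346 [[0.49513142 0.2409618 ]]
260 292 353 [[0.4950025 0.2490565]]
280 304 342 [[0.49449224 0.25748477]]
300 306 340 [[0.49415155 0.26629165]]
320 307 340 [[0.49359919 0.27548685]]
340 308 340 [[0.49302141 0.28510526]]
360 311 338 [[0.4924164  0.29517679]]
```

jog_arm --moves '[[[0.0016, 0, 0, -0.6], [0.0016, 0, 0, -0.6], [0.0016, 0, 0, -0.6], [0.0016, 0, 0, -0.6], [0.0016, 0, 0, -0.6], [0.0016, 0, 0, -0.6], [0.0016, 0, 0, -0.6], [0.0016, 0, 0, -0.6], [0.0016, 0, 0, -0.6], [0.0016, 0, 0, -0.6]]]' --claw 255

```text
time: 4.65
ee_pos: [0.4934, 0.2681, 0.0766]
eef_rot: [-179.9, 0.0, -87.2]
wrist_force: [5.1, -0.3, -1.0]
finger_gap: 0.013
gripper_force: 61.5
```

The knob is gripped. Its zero is at yaw ≈ -88.3. I'll start with the first half-swing to the + side.

jog_arm --moves '[[[0, 0, 0, -5], [0, 0, 0, -9.3], [0, 0, 0, -9.3], [0, 0, 0, -9.3], [0, 0, 0, -9.3], [0, 0, 0, -9.3], [0, 0, 0, -9.3], [0, 0, 0, -9.3]]]'

```text
time: 5.32
ee_pos: [0.4936, 0.2681, 0.0766]
eef_rot: [-179.9, -0.0, -77.9]
wrist_force: [5.4, -0.9, -1.8]
finger_gap: 0.0129
gripper_force: 62.0
```

```bash
python3 -c "
from rig import *
s=read_state();print(s['moment'],s['eef_rot'],s['ee_pos'])"
```

```text
[-0.27874244 -1.44052573  0.57714823] [-1.79870048e+02 -2.81671587e-02 -7.78592954e+01] [0.49355618 0.26809408 0.07664708]
```

jog_arm --moves '[[[0, 0, 0, 7], [0, 0, 0, 14], [0, 0, 0, 20.7], [0, 0, 0, 20.7], [0, 0, 0, 20.7], [0, 0, 0, 20.7], [0, 0, 0, 20.7], [0, 0, 0, 20.7], [0, 0, 0, 20.7]]]'

```text
time: 6.07
ee_pos: [0.4934, 0.2681, 0.0766]
eef_rot: [-179.9, 0.1, -98.6]
wrist_force: [5.7, -0.9, -0.6]
finger_gap: 0.0129
gripper_force: 61.6
```

jog_arm --moves '[[[0, 0, 0, -7], [0, 0, 0, -14], [0, 0, 0, -20.7], [0, 0, 0, -20.7], [0, 0, 0, -20.7], [0, 0, 0, -20.7], [0, 0, 0, -20.7], [0, 0, 0, -20.7], [0, 0, 0, -20.7]]]'

```text
time: 6.82
ee_pos: [0.4935, 0.2681, 0.0766]
eef_rot: [-179.9, -0.0, -77.7]
wrist_force: [5.9, -0.3, -1.0]
finger_gap: 0.0134
gripper_force: 62.5
```

jog_arm --moves '[[[0, 0, 0, 7], [0, 0, 0, 14], [0, 0, 0, 20.7], [0, 0, 0, 20.7], [0, 0, 0, 20.7], [0, 0, 0, 20.7], [0, 0, 0, 20.7], [0, 0, 0, 20.7], [0, 0, 0, 20.7]]]'

```text
time: 7.57
ee_pos: [0.4933, 0.2681, 0.0766]
eef_rot: [-179.9, 0.1, -98.6]
wrist_force: [5.7, -0.7, 0.2]
finger_gap: 0.0135
gripper_force: 61.7
```

jog_arm --moves '[[[0, 0, 0, -7], [0, 0, 0, -14], [0, 0, 0, -20.7], [0, 0, 0, -20.7], [0, 0, 0, -20.7], [0, 0, 0, -20.7], [0, 0, 0, -20.7], [0, 0, 0, -20.7], [0, 0, 0, -20.7]]]'

```text
time: 8.32
ee_pos: [0.4935, 0.268, 0.0766]
eef_rot: [-179.9, -0.0, -77.8]
wrist_force: [5.9, -0.6, -1.1]
finger_gap: 0.0133
gripper_force: 61.4
```

```bash
python3 -c "
from rig import *
s=read_state();print(s['moment'],s['eef_rot'],s['ee_pos'])"
```

```text
[-0.3120011  -1.6764941   0.09471588] [-1.79877716e+02 -1.67870734e-02 -7.77940826e+01] [0.49354819 0.26797153 0.07663298]
```

jog_arm --moves '[[[0, 0, 0, -3], [0, 0, 0, -6], [0, 0, 0, -9], [0, 0, 0, -9]]]'

```text
time: 8.65
ee_pos: [0.4937, 0.268, 0.0767]
eef_rot: [-179.9, -0.0, -68.6]
wrist_force: [6.6, -1.3, -2.7]
finger_gap: 0.0132
gripper_force: 61.3
```

```bash
python3 -c "
from rig import *
s=read_state();print(s['moment'],s['eef_rot'],s['ee_pos'],s['joint_pos'])"
```

```text
[-0.35025391 -1.80485297  0.03677462] [-1.79866837e+02 -3.37840250e-02 -6.86394332e+01] [0.49366711 0.26801784 0.07666478] [ 44.50795044  21.27113051  -7.82313007   0.09555632 -60.79661028
 -23.19388791]
```

The moment about z is near zero past the stop, so the knob is free. I'll turn it to about 1.45 rad.

jog_arm --moves '[[[0, 0, 0, -6], [0, 0, 0, -12], [0, 0, 0, -18], [0, 0, 0, -24], [0, 0, 0, -30], [0, 0, 0, -36], [0, 0, 0, -42], [0, 0, 0, -48], [0, 0, 0, -54], [0, 0, 0, -59], [0, 0, 0, -63], [0, 0, 0, -63]]]'

```text
time: 9.65
ee_pos: [0.4942, 0.2686, 0.0767]
eef_rot: [-179.9, -0.2, -5.6]
wrist_force: [8.3, 0.9, -3.7]
finger_gap: 0.0128
gripper_force: 61.1
```

jog_arm --moves '[[[0, 0, 0, 0], [0, 0, 0, 0], [0, 0, 0, 0], [0, 0, 0, 0]]]'

```text
time: 9.98
ee_pos: [0.4942, 0.2686, 0.0767]
eef_rot: [-179.9, -0.2, -5.8]
wrist_force: [7.7, 1.5, -3.4]
finger_gap: 0.0132
gripper_force: 61.1
```

jog_arm --moves '[[[0, 0, 0, 0], [0, 0, 0, 0], [0, 0, 0, 0], [0, 0, 0, 0], [0, 0, 0, 0], [0, 0, 0, 0], [0, 0, -0.02, 0], [0, 0, -0.05, 0], [0, 0, -0.09, 0], [0, 0, -0.13, 0], [0, 0, -0.17, 0], [0, 0, -0.2, 0]]]' --claw 0

```text
time: 10.98
ee_pos: [0.4927, 0.2679, 0.2804]
eef_rot: [-179.9, -0.2, -5.9]
wrist_force: [0.1, 0.6, 0.5]
finger_gap: 0.0854
gripper_force: 0.0
```

```bash
python3 -c "
from rig import *;from h import *
s=read_state();print(s)
go(s,(.497,.09,.3),-88.2)"
```

```text
{'time': 10.9833, 'joint_pos': array([ 4.45537745e+01,  1.52391740e+01,  1.40550816e+01,  5.51658456e-02,
       -8.85906455e+01,  3.95229183e+01]), 'qd': array([  0.0910381 ,  -1.62938779,  46.53437693,  -0.66376587,
       -48.94943495,   0.07174061]), 'tau': array([-4.60527500e-02, -3.86842990e+01,  2.14218020e+01,  5.15402243e+00,
        7.53151663e-01,  3.55176394e-05]), 'ee_pos': array([0.49266008, 0.26788276, 0.28035976]), 'eef_rot': array([-179.86133896,   -0.18589756,   -5.92228376]), 'wrist_force': array([0.13661052, 0.55096098, 0.51137744]), 'moment': array([ 0.05397207, -0.16299767,  0.01039141]), 'gripper_force': 0.0, 'finger_gap': 0.08540803240538217}
shift [ 0.0227  0.1764 -0.02  ] spin 82.3 rows>= 12
```

jog_arm --moves '[[[0.002, 0.016, 0, 7], [0.004, 0.032, 0, 14], [0.006, 0.048, 0, 21], [0.008, 0.064, 0, 28], [0.01, 0.08, 0, 35], [0.012, 0.096, 0, 42], [0.014, 0.112, 0, 49], [0.016, 0.128, 0, 56], [0.018, 0.144, 0, 63], [0.02, 0.16, 0, 70], [0.022, 0.176, 0, 77], [0.0227, 0.1764, 0, 82.3]]]'

```text
time: 11.98
ee_pos: [0.4964, 0.0881, 0.2767]
eef_rot: [-180.0, -0.0, -88.7]
wrist_force: [0.4, 1.1, -0.0]
finger_gap: 0.0855
gripper_force: 0.0
```

Run:
```python
from h import *;from rig import *
capture("wrist");capture("wrist");s=read_state();c=capture("wrist");k=wcam(c,s);im=c["color"]
print(s["ee_pos"],s["eef_rot"]);cv2.imwrite("pics/w4.png",im[...,::-1])
np.savez("w4.npz",**c,ee_pos=s["ee_pos"],eef_rot=s["eef_rot"])
for p in[(.497,.1437,.05),(.4935,.2687,.11)]:print(proj(k,p))
mp=mask(im,(5,60,40),(17,255,255),(240,0,400,330));print(cv2.boundingRect(mp))
```

```text
[0.4965314  0.08956355 0.27639803] [-1.79994682e+02  1.04584658e-02 -8.83474046e+01]
[321.33515348 210.53515278]
[321.16572824 336.94438953]
(240, 0, 160, 330)
```

View pics/w4.png

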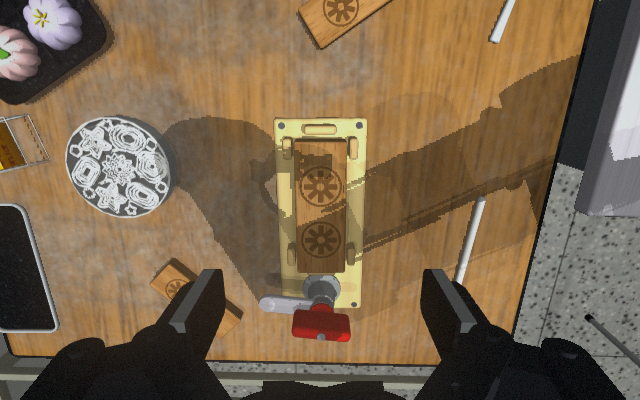

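The knob is open, with the paddle at (290,303) pointing sideways. The mould's top face spans columns 295–347 and rows 139–271.

Run:
```python
from h import *;from rig import *
w=dict(np.load("w4.npz"));k=wcam(w,w);g=cv2.cvtColor(w["color"],cv2.COLOR_RGB2HSV)
p=cast(k,[(297,138.5),(345,138.5),(296,271),(347,271)],.05);print(p,p.mean(0))
for y in(160,200,225,262):
    row=g[y,275:370].astype(int); print(y,[275+i for i in np.where(np.abs(np.diff(row[:,0]))>6)[0]])
s=read_state();go(s,(.497,.1437,.17),-88.2);go(s,(.497,.1437,.022),-88.2)
```

```text
[[0.52517009 0.0627522 ]
 [0.47410402 0.06127109]
 [0.52555568 0.22279862]
 [0.46367934 0.22100088]] [0.49712728 0.1419557 ]
160 [np.int64(346), np.int64(349), np.int64(352)]
200 []
225 [np.int64(363)]
262 [np.int64(279), np.int64(344), np.int64(354)]
shift [-0.0536 -0.0022  0.1063] spin 0.1 rows>= 3
shift [-0.0536 -0.0023  0.2543] spin 0.1 rows>= 7
```

jog_arm --moves '[[[-0.026, -0.001, 0.02, 0], [-0.0524, -0.0022, 0.05, 0], [-0.0524, -0.0022, 0.09, 0], [-0.0524, -0.0022, 0.13, 0], [-0.0524, -0.0022, 0.165, 0], [-0.0524, -0.0022, 0.195, 0], [-0.0524, -0.0022, 0.22, 0], [-0.0524, -0.0022, 0.24, 0], [-0.0524, -0.0022, 0.256, 0], [-0.0524, -0.0022, 0.256, 0], [-0.0524, -0.0022, 0.256, 0]]]'

```text
time: 13.05
ee_pos: [0.4969, 0.1428, 0.02]
eef_rot: [179.9, -0.1, -88.1]
wrist_force: [-0.2, -0.1, 0.7]
finger_gap: 0.0851
gripper_force: 0.0
```

jog_arm --moves '[[[0, 0, 0, 0], [0, 0, 0, 0], [0, 0, 0, 0], [0, 0, 0, 0], [0, 0, 0, 0], [0, 0, 0, 0], [0, 0, 0, 0], [0, 0, 0, 0]]]' --claw 255

```text
time: 13.72
ee_pos: [0.4984, 0.1433, 0.022]
eef_rot: [-179.8, 0.1, -88.2]
wrist_force: [-1.5, 1.5, 6.9]
finger_gap: 0.0565
gripper_force: 65.4
```

jog_arm --moves '[[[0, 0, -0.005, 0], [0, 0, -0.015, 0], [0, 0, -0.03, 0], [0, 0, -0.05, 0], [0, 0, -0.075, 0], [0, 0, -0.1, 0], [0, 0, -0.125, 0], [0, 0, -0.15, 0], [0, 0, -0.15, 0], [0, 0, -0.15, 0]]]'

```text
time: 14.55
ee_pos: [0.4978, 0.143, 0.1723]
eef_rot: [-179.8, 0.1, -88.2]
wrist_force: [-0.6, 1.3, -2.2]
finger_gap: 0.057
gripper_force: 64.6
```

Run:
```python
from h import *;from rig import *
s=read_state();print(s["ee_pos"],s["eef_rot"],s["wrist_force"],s["joint_pos"]);c=capture("wrist");k=wcam(c,s);cv2.imwrite("pics/w5.png",c["color"][...,::-1])
go(s,(.4985,-.249,.17),-88.2+81)
# plate seen again from here
m=mask(c["color"],(0,0,0),(180,255,70),(0,0,640,300))
for ct in cv2.findContours(m,cv2.RETR_EXTERNAL,cv2.CHAIN_APPROX_NONE)[0]:
    if cv2.contourArea(ct)>1500:
        o=np.zeros_like(m);cv2.drawContours(o,[ct],-1,255,-1);print(cv2.boundingRect(ct),rect(k,o,.007))
```

```text
[0.49781203 0.14300555 0.1723434 ] [-1.79812119e+02  1.23696973e-01 -8.82395464e+01] [-0.60080464  1.31270598 -2.20637089] [ 3.33662064e+01  1.23469309e+01 -5.43426326e+00 -7.24068016e-03
 -7.19939667e+01 -3.16037308e+01]
shift [0.3918 0.0114 0.0015] spin -81.0 rows>= 12
```

View pics/w5.png

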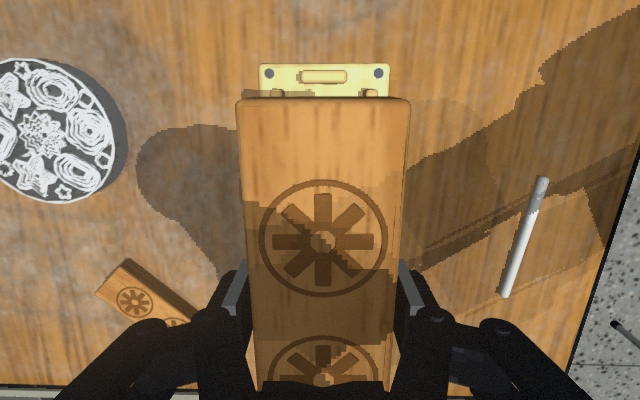

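The mould is held level and centred, with its top end edge at (322,99). I'll carry it toward the plate, keeping the plate in view for a second measurement.

jog_arm --moves '[[[0.02, 0, -0.01, 0], [0.045, 0, -0.02, 0], [0.075, 0, -0.03, 0], [0.105, 0, -0.04, 0], [0.135, 0, -0.05, 0], [0.165, 0, -0.06, 0], [0.195, 0, -0.07, 0], [0.225, 0, -0.08, 0], [0.255, 0, -0.08, 0], [0.28, 0, -0.08, 0], [0.29, 0, -0.08, 0], [0.29, 0, -0.08, 0]]]'

```text
time: 15.6
ee_pos: [0.5053, -0.1489, 0.2488]
eef_rot: [179.8, 0.0, -88.4]
wrist_force: [-0.3, -0.2, -2.2]
finger_gap: 0.0569
gripper_force: 64.6
```

Run:
```python
from h import *;from rig import *
capture("wrist");capture("wrist");capture("wrist")
s=read_state();print(s["ee_pos"],s["eef_rot"],s["gripper_force"],np.abs(s["qd"]).max());c=capture("wrist");k=wcam(c,s);cv2.imwrite("pics/w6.png",c["color"][...,::-1])
m=mask(c["color"],(0,0,0),(180,255,70),(0,0,640,300))
for ct in cv2.findContours(m,cv2.RETR_EXTERNAL,cv2.CHAIN_APPROX_NONE)[0]:
    if cv2.contourArea(ct)>1500:
        o=np.zeros_like(m);cv2.drawContours(o,[ct],-1,255,-1);print(cv2.boundingRect(ct),rect(k,o,.007))
print(proj(k,(.4985,-.249,.007)))
go(s,(.4985,-.249,.17),-7.2)
```

```text
[ 0.50581674 -0.14651646  0.24950166] [ 1.79910192e+02  3.27960949e-02 -8.82234789e+01] 64.60470199584961 0.8619936570113033
(0, 150, 135, 150) (array([834.2, -50.9]), array([155.8, 162.2]), 31.5)
(241, 5, 190, 112) (array([ 497.2, -248.3]), array([ 86. , 189.5]), 172.8)
(540, 0, 91, 300) (array([ 188.8, -144.1]), array([ 57.8, 344.7]), 89.9)
[332.91091181  63.9063222 ]
shift [0.1023 0.0104 0.0795] spin -81.0 rows>= 12
```

View pics/w6.png

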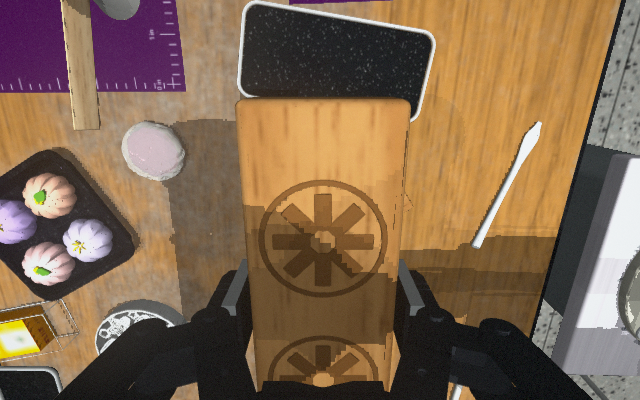

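The plate's black face is at (337,58) in the picture, which gives a centre of (0.497,-0.248) and an angle of 172.8 degrees. I'll move over it and turn by 81 degrees.

jog_arm --moves '[[[0.009, 0.001, 0, -6.9], [0.018, 0.002, 0, -13.8], [0.027, 0.003, 0, -20.7], [0.036, 0.004, 0, -27.6], [0.045, 0.005, 0, -34.5], [0.054, 0.006, 0, -41.4], [0.063, 0.007, 0, -48.3], [0.072, 0.008, 0, -55.2], [0.081, 0.009, 0.01, -62], [0.09, 0.01, 0.02, -69], [0.1, 0.012, 0.035, -76], [0.101, 0.012, 0.05, -81]]]'

```text
time: 16.8
ee_pos: [0.4975, -0.2485, 0.1999]
eef_rot: [180.0, -0.0, -6.8]
wrist_force: [0.7, -0.3, -0.5]
finger_gap: 0.0571
gripper_force: 64.5
```

jog_arm --moves '[[[0, 0, 0.02, 0], [0, 0, 0.05, 0], [0, 0, 0.08, 0], [0, 0, 0.11, 0], [0, 0, 0.13, 0], [0, 0, 0.14, 0], [0, 0, 0.14, 0], [0, 0, 0.14, 0]]]'

```text
time: 17.47
ee_pos: [0.4979, -0.2483, 0.061]
eef_rot: [180.0, -0.0, -7.2]
wrist_force: [0.5, -0.2, -0.1]
finger_gap: 0.0567
gripper_force: 64.5
```

Run:
```python
from h import *;from rig import *
s=read_state();print(s["ee_pos"],s["eef_rot"],s["wrist_force"],s["joint_pos"]);go(s,(.497,-.248,.020),-7.2)
```

```text
[ 0.49788381 -0.24826655  0.06098486] [ 1.79965900e+02 -2.37024168e-02 -7.16266317e+00] [ 0.46561505 -0.19831666 -0.14938109] [-1.03682236e+01  2.16715071e+01 -9.77502825e+00  3.83649997e-02
 -5.85278982e+01  9.31855309e+01]
shift [-0.0009 -0.0002  0.041 ] spin 0.0 rows>= 1
```

jog_arm --moves '[[[0, 0, 0.02, 0], [0, 0, 0.035, 0], [0, 0, 0.045, 0], [0, 0, 0.05, 0], [0, 0, 0.052, 0], [0, 0, 0.052, 0], [0, 0, 0.052, 0]]]'

```text
time: 18.05
ee_pos: [0.498, -0.2488, 0.0093]
eef_rot: [180.0, -0.1, -7.2]
wrist_force: [-0.1, 0.1, -1.0]
finger_gap: 0.0571
gripper_force: 64.5
```

jog_arm --moves '[[[0, 0, 0.001, 0], [0, 0, 0.002, 0], [0, 0, 0.002, 0], [0, 0, 0.002, 0]]]'

```text
time: 18.38
ee_pos: [0.4973, -0.2486, 0.0064]
eef_rot: [180.0, -0.0, -7.2]
wrist_force: [0.8, 0.1, -1.1]
finger_gap: 0.057
gripper_force: 64.5
```

jog_arm --moves '[[[0, 0, 0.001, 0], [0, 0, 0.002, 0], [0, 0, 0.002, 0], [0, 0, 0.002, 0]]]'

```text
time: 18.72
ee_pos: [0.4974, -0.2486, 0.005]
eef_rot: [180.0, -0.0, -7.2]
wrist_force: [-1.6, 1.9, 4.4]
finger_gap: 0.0572
gripper_force: 65.1
```

The mould is touching the plate at about 4 N. I'll release and retract.

jog_arm --moves '[[[0, 0, 0, 0], [0, 0, 0, 0], [0, 0, 0, 0], [0, 0, 0, 0], [0, 0, 0, 0], [0, 0, 0, 0], [0, 0, -0.01, 0], [0, 0, -0.03, 0], [0, 0, -0.06, 0], [0, 0, -0.1, 0], [0, 0, -0.14, 0], [0, 0, -0.18, 0]]]' --claw 0

```text
time: 19.72
ee_pos: [0.4967, -0.2485, 0.1871]
eef_rot: [180.0, -0.0, -7.2]
wrist_force: [2.0, -0.3, -0.5]
finger_gap: 0.0853
gripper_force: 0.0
```

jog_arm --moves '[[[-0.03, 0, -0.03, 0], [-0.06, 0, -0.06, 0], [-0.09, 0, -0.08, 0], [-0.09, 0, -0.08, 0], [-0.09, 0, -0.08, 0]]]'

```text
time: 20.13
ee_pos: [0.4075, -0.2374, 0.2673]
eef_rot: [180.0, -0.3, -7.3]
wrist_force: [0.5, 0.4, -1.5]
finger_gap: 0.0854
gripper_force: 0.0
```

Run:
```python
from h import *;from rig import *
capture("wrist");s=read_state();print(s["ee_pos"],s["eef_rot"],s["wrist_force"],s["finger_gap"]);c=capture("wrist");k=wcam(c,s);b=capture("side")
print([proj(k,p).round() for p in((.497,-.248,.033),)])
o=np.vstack([c["color"],b["color"]])
o=np.hstack([cv2.resize(c["color"],(400,250)),cv2.resize(b["color"],(400,250))]);cv2.imwrite("pics/fin.png",o[...,::-1])
```

```text
[ 0.40770951 -0.23710499  0.2654416 ] [-1.79990404e+02 -1.41042648e-01 -7.24517439e+00] [ 0.34871774  0.94899171 -0.76601356] 0.08537480123917153
[array([323.,  78.])]
```

View pics/fin.png

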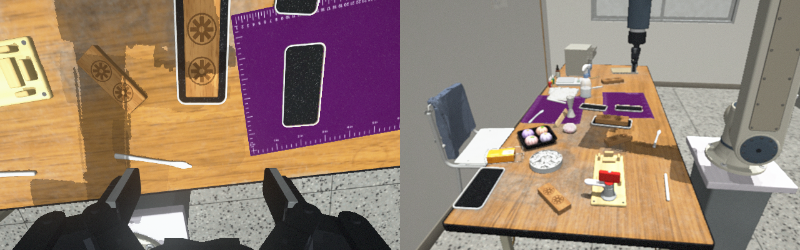

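The left half shows the mould centred and aligned on the near plate at (201,45). The right half shows the red knob turned open at (609,177), with the tin, dough and jigger standing undisturbed.

```bash
python3 -c "
from rig import *
print(sign_off())"
```

```text
the job is handed in; nothing more can be done
None
```

The knob is broken free and left open, the mould lies carved face up along the middle of the nearer plate, the tin, dough and jigger look undisturbed in the last pictures, and the job is handed in at about 20 s (no verdict came back).

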